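# Bring the bottle caddy over the sill of the spill-tray dock

### The arm

A 6-joint arm with a two-finger parallel gripper is mounted at the origin on the work surface. World frame = base frame: x ahead of the robot, y to its left, z up, the work surface at z = 0. Lengths are in mm, angles in rad, forces in N, time in s.
With the tool pointing down it reaches from about 275 to 1000 mm from the base axis. Payload 8.4 kg.
Tool frame: the origin (TCP) lies midway between the tips of the shut fingers; the grasp point (between the pads) lies 19 mm behind it; z points along the fingers, y is the line along which they close (so a half turn about z gives the same grasp; the last joint's range is limited). The gripper opens to 85 mm and grips with 20 to 120 N. Pads are 22 mm wide; open, the fingers measure 114 mm over their backs; the gripper's body (76 mm by 85 mm) begins 54 mm behind the grasp point. The pads swing forward as they close: fully open they stand 13 mm farther back than shut.
Start: joints at [1.139, 0.353, 1.633, -0, 1.155, -0.002], TCP at [260.43, 568.159, 231.281] pointing down, gripper open.
Joint ranges: [-2.63, 2.63], [-0.92, 2.1], [0.06, 2.66], [-1.3, 4.44], [0, 2.69], [-3.02, 3.02]. Speed limits (rad/s): [2.22, 2.22, 2.79, 3.14, 3.14, 3.14].

### API

Orientations are given as [roll, pitch, yaw] about the fixed x, y, z axes, in that order (R = Rz(yaw) Ry(pitch) Rx(roll)).
In Python, from rig import telemetry, optics, r gives the robot as it stands.
- The arm moves only by the tool play_rows, never from a script. Its arguments are lists of equal length, an entry for each row: "dp": the shift along the tool's x, y, z in units of 40 mm (1.0 is 40 mm), a list of three; "rot": the turn, a rotation vector about the tool's x, y, z in units of 6 degrees (1.0 is 6 degrees), a list of three. In form: {"dp": [[tx, ty, tz], ...], "rot": [[ax, ay, az], ...]}. A call has 1 to 5 rows; each row is the pose to reach, as a shift and turn from the pose commanded when the call began, along the tool's axes at that moment; what a row does not reach only later rows make up. A row lasts 1/12 s, in which the tool goes at most 41.7 mm and 7.16 degrees, less where a joint would pass 70% of its speed; a pose out of reach is approached as far as the arm can. A call with a gripper value outside its range is refused whole. "fingers" is the opening, from 0 (shut) to 1 (fully open), set as the call begins (left out, the last holds). The fingers move at their own pace and stop on an object; "grip_force" is the grip in N (left out, the last holds). Time passes only in rows, so rows that repeat a pose let the fingers close. It gives the time, the measured TCP pose, the force, the opening and the grip force at its end, in the units of the state.
- telemetry.sense(): the state, without advancing time (a new reading comes with each control period).
- optics.grab_frame(name): name is "scene" or "top" or "wrist"; returns a dict with "color" (400x640x3 uint8, red, green, blue), "mtx" (3x3 intrinsics, pixels), "R" (3x3) and "t" (3): a world point X has camera coordinates R X + t; the wrist camera has in their place "mount" (4x4, takes a point from camera to tool coordinates, whose origin is the TCP and whose axes are the flange's). Camera axes: x right, y down, z forward; pixel columns grow to the right and rows downward; lengths in mm; the calibration is good to about 2 mm. A picture is of the moment at which its call begins: read the wrist's pose just before it. There is no depth.
- r.sign_off(): hands the job in; it is judged then, once.
The state is a dict: "clock": time; "qpos": joint angles; "qvel": joint speeds; "joint_efforts": joint torques, N m; "eef_pos": TCP position; "tcp_rot": TCP orientation; "contact_force": force on the tool from outside, world axes, zero at the start; "wrist_torque": the same for the moment, N m; "opening": opening from 0.0 (shut) to 1.0 (fully open); "grasp_force": force on a finger pad.
Only numpy, scipy, OpenCV 4.12 (cv2) and the standard library are available. Lean on these libraries where they do the work, as an engineer would, in place of code of your own. Each camera call takes 0.05 s, during which the arm holds its last target. There are 200 camera calls.

### The job

Take the caddy of buffer bottles by its bar and draw it flat along the bench until its leading edge butts gently against the blue sill of the spill-tray dock, then lift only that leading edge and rest it on the sill, tail still on the bench. Then push the caddy on over the sill until its tail drops inside and it lies flat; once it meets the rubber buffer, lean on it with about 6 N more than it takes to slide it, hold for half a second without ramming, and let go. Keep the bottles upright in the caddy, do not lift the whole caddy, and leave everything else on the bench alone.

Things in the scene. Friction and masses are not known exactly. Their poses are not given: they have to be found in the camera images.
- dock: White fixed spill tray, blue sill across its mouth. Origin: bench height, under the middle of the sill's inner face; +x into the dock, z up. Sill: x -10 to 0 mm, 150 wide, 12 high, square edges. Floor inside: 4 mm above the bench. Side walls 30 high, inner faces y +-56 from x 30 on, flaring to +-69 at the sill; end wall x 196, 30 high. Damage: over 16 N butting, 25 N resting, 60 N dropping in.
- buffer: Black rubber buffer bar, 90 mm wide, 11 to 29 mm above the bench at the dock's far end, sprung along the dock's x: 1 mm for each 8 N, up to 8 mm. Origin: middle of the face the caddy meets, 176 mm inside the sill's inner face, 20 mm above the bench; axes as the dock's. Damaged above 15 N.
- caddy: Loose grey open caddy, 170 mm long (x), 100 wide (y), walls 40 high, 4 thick, 0.22 to 0.36 kg plus two bottles. Origin: centre of its underside; +x to its leading end. Starts flat on the bench before the sill, leading end 55 to 110 mm short of it, up to 0.25 rad askew. Drags with 3 to 6 N (friction about 1). Tail wall (x = -85) flat, free for pushing; it can bind on a pusher where it should tip or drop: ease back, push again.
- caddy_bar (a point): Middle of the caddy's carrying bar: a steel sleeve 12 mm thick, 80 long, along the caddy's y, turning stiffly (0.06 N m) on its pin, 45 mm above the underside, 70 mm ahead of the centre (15 behind the leading face), between blue posts. Pinch it across; the caddy pivots about it, tail hanging down. Leading wall only 22 mm high; bottles 79 mm behind the bar. Axes as the caddy's.
- caddy_lead (a point): Middle of the caddy's leading bottom edge (85 mm ahead of its centre, at its underside). Axes as the caddy's.
- caddy_tail (a point): Middle of the caddy's trailing bottom edge (85 mm behind its centre, at its underside). Axes as the caddy's.
- bottle_a: White buffer bottle with a red cap, 39 mm diameter, 60 mm tall, 60 g, loose in a pocket of the caddy 30 mm behind its centre, on its left. Origin: centre of its underside, z up.
- bottle_b: The same with a yellow cap, in the pocket on the caddy's right. Origin: centre of its underside, z up.
- flask: Bystander: glass volumetric flask with an orange stopper, 80 mm wide, 182 mm tall, at the back. Origin: centre of its underside.
- jar: Bystander: white jar with a blue lid, 60 mm wide, 100 mm tall, at the back left. Origin: centre of its underside.
- rinse_cup: Bystander: white rinse cup, 70 mm wide, 70 mm tall, at the back right. Origin: centre of its underside.
- beaker: Bystander: glass beaker, 66 mm wide, 85 mm tall, standing on the stirrer hotplate at the right. Origin: centre of its underside.
- cork_ring: Bystander: cork ring, 110 mm wide, 30 mm tall, at the left. Origin: centre of its underside.

How it is judged (in metres and radians):
On the way, in this order (a step that is already met when the one before it is completed fails the run):
1. the caddy, flat on the bench, is butted against the outer face of the sill (contact over 1 N) (x of caddy_lead in the frame of dock between -0.016 and -0.007 m and z of caddy_lead in the frame of dock below 0.006 m and contact force between caddy and dock above 1 N), for 0.1 s.
2. the leading edge is over the sill and the caddy rests on it, its tail still on the bench outside (x of caddy_lead in the frame of dock above 0.008 m and z of caddy_lead in the frame of dock above 0.0115 m and x of caddy_tail in the frame of dock below -0.05 m and z of caddy_tail in the frame of dock below 0.008 m and contact force between caddy and dock above 1 N), for 0.2 s.
3. the whole caddy is inside the sill, tail down, pressed against the buffer with over 3 N for 0.3 s (x of caddy_tail in the frame of dock above 0 m and z of caddy_tail in the frame of dock below 0.0085 m and contact force between caddy and buffer above 3 N), for 0.3 s.
At the end, for the whole second after the job is handed in: The caddy lies flat on the dock's floor (both bottom edges under 7.5 mm above the bench), tail wholly inside the sill, leading face within 4 mm of the buffer's rest face, square to the dock within 0.08 rad, released and at rest; both bottles stand in their pockets (x of caddy_tail in the frame of dock above 0 m and z of each of caddy_tail, caddy_lead in the frame of dock below 0.0075 m and x of caddy_lead in the frame of dock above 0.172 m and angle between the x axis of caddy and the x axis of dock, either way round below 0.08 rad and linear speed of caddy below 0.01 m/s and angular speed of caddy below 0.05 rad/s and angle between each of bottle_a, bottle_b's own z axis and vertical below 0.12 rad and horizontal distance between each of bottle_a, bottle_b and caddy below 0.05 m and z of each of bottle_a, bottle_b in the frame of caddy below 0.01 m); the robot touches nothing.
It fails at once if the buffer is pressed by the caddy with more than 15 N (contact force between caddy and buffer above 15 N).
It fails at once if the caddy and the dock push on one another with more than 16 N while the caddy butts flat against the sill, 25 N before half of it has passed the sill, or ever 60 N ((contact force between caddy and dock above 16 N and x of caddy_lead in the frame of dock below -0.007 m and z of caddy_lead in the frame of dock below 0.003 m) or (contact force between caddy and dock above 25 N and x of caddy in the frame of dock below -0.025 m) or contact force between caddy and dock above 60 N).
It fails at once if the caddy is carried: its tail is over 12 mm above the bench before half of the caddy has passed the sill, or ever over 40 mm ((height (world z) of caddy_tail above 0.012 m and x of caddy in the frame of dock below -0.025 m) or height (world z) of caddy_tail above 0.04 m).
It fails at once if the caddy is tipped by more than 0.3 rad or a bottle by more than 0.5 rad (angle between caddy's own z axis and vertical above 0.3 rad or angle between any of bottle_a, bottle_b's own z axis and vertical above 0.5 rad).
It fails at once if a bystander is moved by more than 20 mm (distance of any of flask, jar, rinse_cup, beaker, cork_ring from where it was at the start of the episode above 0.02 m).
It also fails if it takes over 72 s, if anything falls off the work surface, if the arm or the gripper's body presses on something with over 40 N, if the wrist force passes 120 N, or if a joint passes its speed limit or range.

## Working session

There is one attempt and no reset: what is moved stays moved. The work goes in short steps, Python scripts to look and compute and a tool call to move; the robot and the scene stay as the last step left them, time stands still between calls to the robot, and variables do not carry over. Pictures are saved under pics/ and viewed, at most 10 in all, crops included, and the job is handed in when it is done.

Besides the shell and the picture viewer there is one more tool, called after "Request:" as a command line: name --argument value ..., lists and objects as JSON in quotes. play_rows: Moves the arm, as the interface text tells. Its arguments: {"type":"object","properties":{"dp":{"type":"array"},"rot":{"type":"array"},"fingers":{"type":"number"},"grip_force":{"type":"number"}},"required":["dp","rot"]}

```bash
mkdir -p pics; ls
python3 - <<'E'
from rig import telemetry, optics, r
import cv2
print(telemetry.sense())
for n in ["scene","top"]:
    f=optics.grab_frame(n); cv2.imwrite(f"pics/{n}0.png",f["color"][:,:,::-1]); print(n,f["mtx"].tolist(),f["R"].tolist(),f["t"].tolist())
E
```

```text
pics
{'clock': 0.0, 'qpos': array([ 1.13860367e+00,  3.53641295e-01,  1.63414785e+00, -6.58975463e-05,
        1.15522054e+00, -2.40949812e-03]), 'qvel': array([ 0.00040277,  0.00022794, -0.00112422,  0.00119191, -0.00070861,
       -0.00089364]), 'joint_efforts': array([ 6.37152662e-04, -6.05251265e+01, -3.42071307e+01, -5.09823531e-05,
        9.66080348e-03, -3.88667206e-05]), 'eef_pos': array([260.23955894, 567.70312067, 230.56010407]), 'tcp_rot': array([-3.14017548e+00,  5.68363356e-05,  2.71183619e+00]), 'contact_force': array([-0.08513961, -0.22015093, -0.0481694 ]), 'wrist_torque': array([-0.00983875,  0.03418215, -0.03103966]), 'grasp_force': 0.0, 'opening': 1.000061345822075}
scene [[410.8985013827489, 0.0, 323.9125002400015], [0.0, 410.8985013827489, 200.81932021273164], [0.0, 0.0, 1.0]] [[0.13758869865491602, 0.9904449434030965, 0.00938957345589742], [0.744117076035244, -0.0971038537787615, -0.660954324241904], [-0.6537271044978982, 0.09792678728800355, -0.7503673881348016]] [-84.97787565340835, -389.796401093281, 1635.5209212213506]
top [[482.98884243024827, 0.0, 328.57704781112193], [0.0, 482.98884243024827, 201.13266400812927], [0.0, 0.0, 1.0]] [[0.017840788309618907, -0.9997799874996649, -0.011030995769241997], [-0.9935490840390533, -0.016491678923976367, -0.1121973356699126], [0.11199073121312289, 0.012961524657159237, -0.9936247153734209]] [3.2214786408692544, 613.1109507406367, 1325.9097483659527]
```

View pics/top0.png

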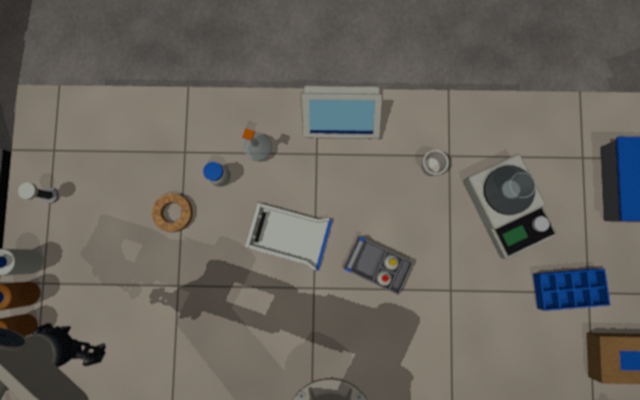

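View pics/scene0.png

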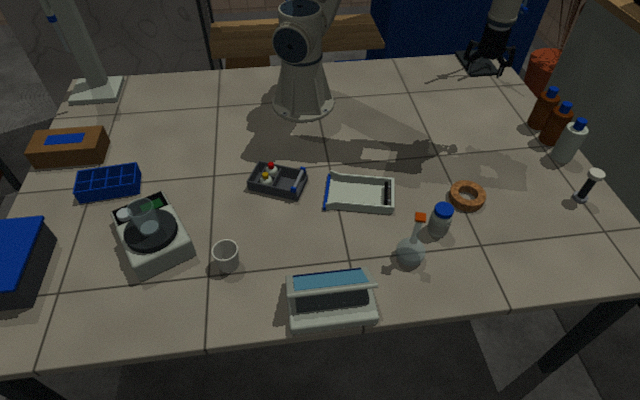

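The top view shows the dock with its blue sill at about (325,243) and the buffer at about (258,222). The caddy is at about (379,264), with its blue bar end at about (352,254), so the dock's +x is roughly world +y.

```bash
cat > h.py <<'E'
import numpy as np, cv2
from rig import telemetry, optics, r
def ray(f,uv,z):
    R,t=np.array(f["R"]),np.array(f["t"]); C=-R.T@t
    d=R.T@np.linalg.inv(f["mtx"])@np.array([uv[0],uv[1],1.]); return C+d*(z-C[2])/d[2]
def proj(f,X):
    p=np.array(f["R"])@X+np.array(f["t"]); p=np.array(f["mtx"])@p; return p[:2]/p[2]
E
python3 - <<'E'
from h import *
f=optics.grab_frame("top"); im=f["color"]
hsv=cv2.cvtColor(im,cv2.COLOR_RGB2HSV)
m=cv2.inRange(hsv,(105,100,40),(130,255,255)); m[:, :230]=0; m[:,430:]=0; m[:190]=0;m[300:]=0
n,l,s,c=cv2.connectedComponentsWithStats(m)
for i in range(1,n):
    if s[i,4]>4:
        pts=np.argwhere(l==i)[:,::-1].astype(np.float32); print(s[i],c[i],cv2.minAreaRect(pts), ray(f,c[i],12),ray(f,c[i],45))
g=im[195:300,235:425,::-1]; cv2.imwrite("pics/crop1.png",cv2.resize(g,None,fx=4,fy=4,interpolation=cv2.INTER_CUBIC))
E
```

```text
[316 219  16  51 160] [323.41875 244.73125] ((323.5393981933594, 244.15054321289062), (3.3151865005493164, 51.92299270629883), 15.592809677124023) [490.88981781  26.4769005   12.        ] [490.16269224  25.74858287  45.        ]
[359 237   7   5  21] [361.95238095 238.95238095] ((362.10003662109375, 238.80003356933594), (6.260990142822266, 3.130495071411133), 26.56505012512207) [509.13897565 -82.51043927  12.        ] [507.97364136 -80.62169349  45.        ]
[345 267   7   5  19] [348.10526316 269.05263158] ((348.0000305175781, 269.0000305175781), (6.260990142822266, 2.683281421661377), 26.56505012512207) [423.85810544 -44.38179144  12.        ] [424.74058189 -43.40861153  45.        ]
```

View pics/crop1.png

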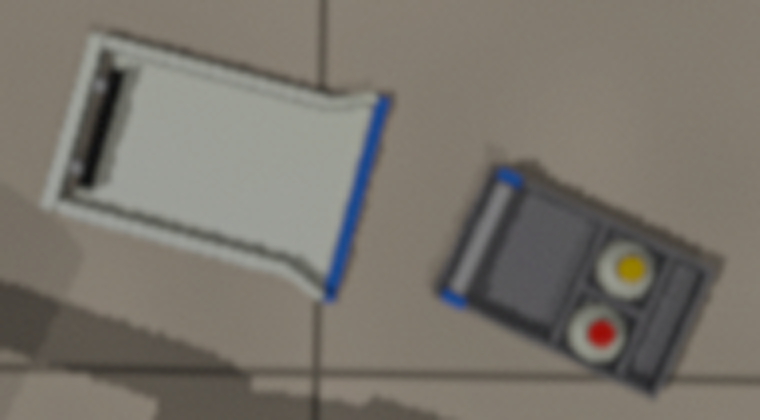

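The crop shows the sill band from crop pixel (384,97) to (330,298), and the bar posts at (508,178) and (453,298). The buffer is black, near (100,130).

```bash
cat > plan.py <<'E'
from h import *
f=optics.grab_frame("top"); im=f["color"]
hsv=cv2.cvtColor(im,cv2.COLOR_RGB2HSV)
m=cv2.inRange(hsv,(105,100,40),(130,255,255)); m[:, :230]=0; m[:,430:]=0; m[:190]=0;m[300:]=0
n,l,s,c=cv2.connectedComponentsWithStats(m)
o=np.argsort(-s[1:,4])[:3]+1
pts=np.argwhere(l==o[0])[:,::-1].astype(np.float64)
P=np.array([ray(f,p,12)[:2] for p in pts])
(cx,cy),_,_=cv2.minAreaRect(P.astype(np.float32)); mean=P.mean(0)
u=np.linalg.svd(P-mean)[2][0]; u*=np.sign(-u[0]) # dock y (toward -x world)
ex=np.array([u[1],-u[0]]); e=(P-mean)@u; mid=mean+u*(e.max()+e.min())/2
print("sill len",np.ptp(e),"mid",mid)
if ex[1]<0: ex=-ex
D=mid+ex*5; print("dock origin",D,"yaw",np.arctan2(ex[1],ex[0]))
q=[ray(f,c[i],48)[:2] for i in o[1:]]; bar=(q[0]+q[1])/2
a=q[0]-q[1]; a/=np.linalg.norm(a); n_=np.array([-a[1],a[0]]); n_*=np.sign(n_[1])
print("bar",bar,"span",np.linalg.norm(q[0]-q[1]),"caddy yaw",np.arctan2(n_[1],n_[0]))
ey=np.array([-ex[1],ex[0]])
print("bar in dock",(bar-D)@ex,(bar-D)@ey)
s=telemetry.sense(); print(s["eef_pos"],s["tcp_rot"])
E
python3 plan.py
```

```text
sill len 146.68198367197482 mid [492.91234486  25.95803969]
dock origin [494.15524893  30.80109549] yaw 1.3195815234236186
bar [466.34425445 -61.88506498] span 90.96929377275033 caddy yaw 1.1503608531826377
bar in dock -96.69012903743304 3.8980383608488762
[260.30596448 567.90640024 230.83598245] [-3.14075206e+00  7.72905180e-06  2.71179904e+00]
```

Request:
play_rows --dp '[[-0.56, -0.61, 0.1], [-1.12, -1.22, 0.2], [-1.69, -1.83, 0.3], [-2.25, -2.43, 0.4], [-2.81, -3.04, 0.5]]' --rot '[[0, 0, 0], [0, 0, 0], [0, 0, 0], [0, 0, 0], [0, 0, 0]]'

```text
clock: 0.62
eef_pos: [312.0, 409.3, 211.0]
tcp_rot: [-3.141, 0.0, 2.712]
contact_force: [0.9, -0.8, 0.6]
opening: 0.999
grasp_force: 0.0
```

Request:
play_rows --dp '[[-0.56, -0.61, 0.1], [-1.12, -1.22, 0.2], [-1.69, -1.83, 0.3], [-2.25, -2.43, 0.4], [-2.81, -3.04, 0.5]]' --rot '[[0, 0, 0], [0, 0, 0], [0, 0, 0], [0, 0, 0], [0, 0, 0]]'

```text
clock: 1.03
eef_pos: [363.6, 251.9, 191.2]
tcp_rot: [3.141, 0.0, 2.712]
contact_force: [1.3, -0.4, 0.4]
opening: 1.003
grasp_force: 0.0
```

Request:
play_rows --dp '[[-0.56, -0.61, 0.1], [-1.12, -1.22, 0.2], [-1.69, -1.83, 0.3], [-2.25, -2.43, 0.4], [-2.81, -3.04, 0.5]]' --rot '[[0, 0, 0], [0, 0, 0], [0, 0, 0], [0, 0, 0], [0, 0, 0]]'

```text
clock: 1.45
eef_pos: [415.2, 94.5, 171.3]
tcp_rot: [3.141, 0.0, 2.712]
contact_force: [0.1, -0.4, -0.1]
opening: 1.0
grasp_force: 0.0
```

Request:
play_rows --dp '[[-0.56, -0.61, 0.1], [-1.12, -1.22, 0.2], [-1.69, -1.83, 0.3], [-2.25, -2.43, 0.4], [-2.81, -3.04, 0.5]]' --rot '[[0, 0, 0], [0, 0, 0], [0, 0, 0], [0, 0, 0], [0, 0, 0]]' --fingers 0.6 --grip_force 80

```text
clock: 1.87
eef_pos: [466.7, -63.1, 151.1]
tcp_rot: [3.141, 0.0, 2.712]
contact_force: [0.7, 1.0, -0.3]
opening: 0.599
grasp_force: 0.0
```

Run:
```python
from h import *
s=telemetry.sense(); f=optics.grab_frame("wrist"); cv2.imwrite("pics/w1.png",f["color"][:,:,::-1])
print(s["eef_pos"],s["tcp_rot"],s["opening"],s["qvel"],s["contact_force"]); print(f["mtx"],f["mount"])
np.savez("w1.npz",mtx=f["mtx"],mount=f["mount"],p=s["eef_pos"],rot=s["tcp_rot"],im=f["color"])
```

```text
[466.69095848 -63.05991868 151.13650234] [3.14149728e+00 1.97984194e-04 2.71164718e+00] 0.5988489413893597 [-0.77751158  0.31526788 -0.28587075  0.00222947 -0.03693817 -0.77390239] [ 0.67879778  0.97475181 -0.30457155]
[[325.4721751    0.         322.9003329 ]
 [  0.         325.4721751  201.38704874]
 [  0.           0.           1.        ]] [[-2.85405243e-04 -9.50742755e-01 -3.09980858e-01  7.98959766e+01]
 [ 9.99999397e-01 -6.00114052e-04  9.19892340e-04  1.08069386e+00]
 [-1.06060485e-03 -3.09980408e-01  9.50742353e-01 -1.42631519e+02]
 [ 0.00000000e+00  0.00000000e+00  0.00000000e+00  1.00000000e+00]]
```

View pics/w1.png

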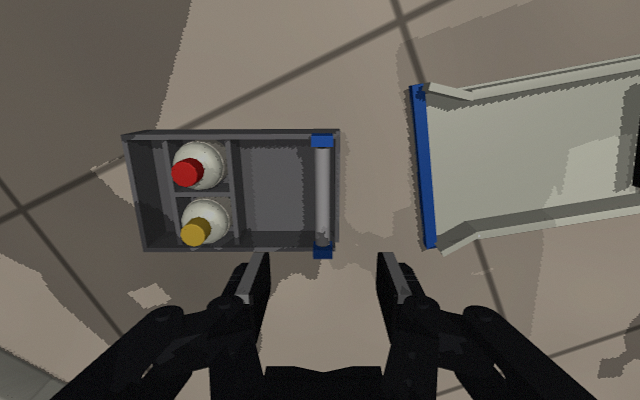

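The wrist view shows the bar as a grey vertical line at about (322,195), with posts at (322,141) and (322,252). The sill runs from (417,86) to (431,248).

```bash
cat > wm.py <<'E'
from h import *
from scipy.spatial.transform import Rotation as Ro
def wrist(name=None):
    s=telemetry.sense(); f=optics.grab_frame("wrist"); im=f["color"]
    if name: cv2.imwrite(name,im[:,:,::-1])
    return f,im,s["eef_pos"],s["tcp_rot"]
def analyse(f,im,p,rot,zb=49):
    T=np.eye(4); T[:3,:3]=Ro.from_euler("xyz",rot).as_matrix(); T[:3,3]=p
    C=np.linalg.inv(T@np.array(f["mount"])); F={"mtx":f["mtx"],"R":C[:3,:3],"t":C[:3,3]}
    hsv=cv2.cvtColor(im,cv2.COLOR_RGB2HSV); m=cv2.inRange(hsv,(105,120,60),(130,255,255))
    n,l,s,c=cv2.connectedComponentsWithStats(m)
    for i in range(1,n):
        if s[i,4]<40: continue
        pt=np.argwhere(l==i)[:,::-1].astype(float)
        if s[i,4]>800:
            P=np.array([ray(F,q,12)[:2] for q in pt]); mean=P.mean(0); u=np.linalg.svd(P-mean,full_matrices=False)[2][0]
            ex=np.array([u[1],-u[0]]); ex*=np.sign(ex[1]); e=(P-mean)@u; w=(P-mean)@ex
            D=mean+u*(e.max()+e.min())/2+ex*5
            print("sill len",np.ptp(e),"w",np.ptp(w),"dock",D,"yaw",np.arctan2(ex[1],ex[0]))
        else: print("post",s[i],c[i],ray(F,c[i],zb)[:2])
    return F
E
python3 - <<'E'
from wm import *
import numpy as np
d=np.load("w1.npz"); analyse(d,d["im"],d["p"],d["rot"])
print("settled"); f,im,p,rot=wrist(); print(p); analyse(f,im,p,rot)
E
```

```text
sill len 149.53436921472456 w 10.463709434087004 dock [492.42274361  31.2555102 ] yaw 1.3200044553997545
post [311 133  23  14 312] [321.79807692 139.65705128] [422.87595325 -42.39628801]
post [313 241  19  18 186] [322.74193548 253.13978495] [508.40168544 -80.88605844]
settled
[468.78173381 -67.21774788 150.8996738 ]
sill len 149.49744044757972 w 10.511766616217015 dock [492.50956075  31.21081217] yaw 1.3194169820176778
post [315 128  23  14 312] [325.79807692 134.65705128] [423.01235613 -42.5466473 ]
post [317 237  19  18 210] [327.27142857 248.53333333] [508.32564068 -80.07964542]
```

Request:
play_rows --dp '[[0.127, 0.096, 0.7], [0.127, 0.096, 1.4], [0.127, 0.096, 2.1], [0.127, 0.096, 2.7], [0.127, 0.096, 3.07]]' --rot '[[0, 0, -0.14], [0, 0, -0.14], [0, 0, -0.14], [0, 0, -0.14], [0, 0, -0.14]]'

```text
clock: 2.38
eef_pos: [461.9, -55.0, 26.4]
tcp_rot: [-3.141, -0.003, 2.727]
contact_force: [0.3, 0.3, 0.4]
opening: 0.597
grasp_force: 0.0
```

Request:
play_rows --dp '[[0, 0, 0], [0, 0, 0], [0, 0, 0]]' --rot '[[0, 0, 0], [0, 0, 0], [0, 0, 0]]'

```text
clock: 2.63
eef_pos: [464.0, -55.5, 29.3]
tcp_rot: [3.141, 0.001, 2.727]
contact_force: [0.1, 0.5, 0.8]
opening: 0.599
grasp_force: 0.0
```

Run:
```python
from wm import *
f,im,p,rot=wrist("pics/w2.png"); print(p,rot); analyse(f,im,p,rot)
```

```text
[463.95606337 -55.52279367  29.30334243] [3.14132883e+00 7.55536718e-04 2.72669518e+00]
sill len 122.1227894391773 w 14.047200133375718 dock [478.46277411  34.32108476] yaw 1.3349798654116662
sill len 22.160505801703582 w 17.779371235194688 dock [427.18274964 -47.33738715] yaw 2.7632617581580785
post [293 351   5  16  53] [294.79245283 358.94339623] [494.20344316 -82.05044347]
post [316 351   9  21  87] [321.97701149 363.14942529] [501.6719993  -71.32896132]
```

View pics/w2.png

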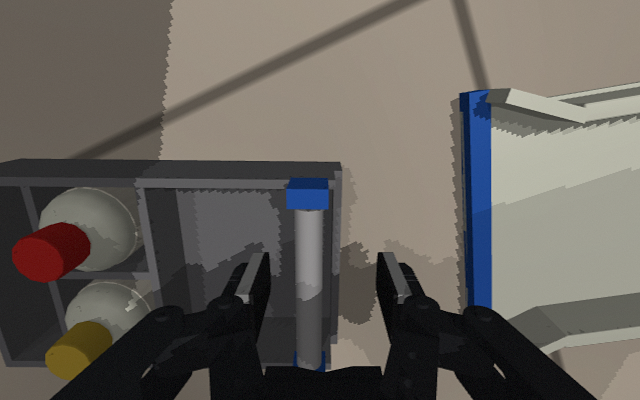

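The bar is visible at column ~308 between the pads, whose midpoint is about column 322. It sits about 5 mm behind centre, so I'll correct that and close.

Request:
play_rows --dp '[[-0.05, -0.06, 0.03], [-0.1, -0.12, 0.03], [-0.1, -0.12, 0.03]]' --rot '[[0, 0, 0], [0, 0, 0], [0, 0, 0]]'

```text
clock: 2.93
eef_pos: [466.0, -62.3, 28.0]
tcp_rot: [3.141, 0.002, 2.726]
contact_force: [-0.1, -0.4, 0.2]
opening: 0.599
grasp_force: 0.0
```

Request:
play_rows --dp '[[0, 0, 0], [0, 0, 0], [0, 0, 0], [0, 0, 0], [0, 0, 0]]' --rot '[[0, 0, 0], [0, 0, 0], [0, 0, 0], [0, 0, 0], [0, 0, 0]]' --fingers 0 --grip_force 80

```text
clock: 3.35
eef_pos: [465.1, -61.8, 27.5]
tcp_rot: [-3.141, -0.0, 2.726]
contact_force: [-1.5, -0.9, 6.2]
opening: 0.109
grasp_force: 78.0
```

Request:
play_rows --dp '[[0, 0, 0], [0, 0, 0], [0, 0, 0]]' --rot '[[0, 0, 0], [0, 0, 0], [0, 0, 0]]'

```text
clock: 3.6
eef_pos: [465.1, -61.8, 27.5]
tcp_rot: [-3.141, -0.0, 2.726]
contact_force: [-2.7, -1.4, 5.2]
opening: 0.108
grasp_force: 78.0
```

Request:
play_rows --dp '[[0.017, 0.15, -0.02], [0.034, 0.31, -0.02], [0.05, 0.46, -0.02], [0.068, 0.62, -0.02], [0.085, 0.77, -0.02]]' --rot '[[0, 0, -0.16], [0, 0, -0.31], [0, 0, -0.47], [0, 0, -0.62], [0, 0, -0.78]]'

```text
clock: 4.02
eef_pos: [474.5, -31.4, 27.9]
tcp_rot: [-3.141, -0.0, 2.81]
contact_force: [-0.3, -1.6, -1.6]
opening: 0.11
grasp_force: 78.1
```

Request:
play_rows --dp '[[0.005, 0.16, 0], [0.01, 0.31, 0], [0.015, 0.47, 0], [0.02, 0.62, 0], [0.02, 0.776, 0]]' --rot '[[0, 0, -0.16], [0, 0, -0.31], [0, 0, -0.47], [0, 0, -0.62], [0, 0, -0.78]]'

```text
clock: 4.43
eef_pos: [484.0, -2.0, 28.1]
tcp_rot: [-3.142, -0.0, 2.891]
contact_force: [-0.2, -0.4, -2.3]
opening: 0.112
grasp_force: 77.9
```

Request:
play_rows --dp '[[0, 0, 0], [0, 0, 0]]' --rot '[[0, 0, 0], [0, 0, 0]]'

```text
clock: 4.6
eef_pos: [484.4, -2.1, 28.2]
tcp_rot: [3.141, 0.001, 2.891]
contact_force: [0.4, 1.7, -2.7]
opening: 0.115
grasp_force: 78.0
```

Run:
```python
from wm import *
f,im,p,rot=wrist("pics/w3.png"); print(p,rot,telemetry.sense()["contact_force"]); analyse(f,im,p,rot)
f=optics.grab_frame("top");cv2.imwrite("pics/t3.png",cv2.resize(f["color"][195:300,235:425,::-1],None,fx=4,fy=4,interpolation=cv2.INTER_CUBIC))
```

```text
[484.37056568  -2.08598075  28.20106239] [3.14121406e+00 7.10171694e-04 2.89053462e+00] [ 0.2446474   1.09129231 -2.66043186]
sill len 108.7086539093929 w 11.082726118052332 dock [472.5324888   36.62110431] yaw 1.3308889757461344
sill len 22.037888440339533 w 16.467909699936044 dock [445.02492389   9.81329287] yaw 2.8773008809417564
post [316 348  24  24 145] [331.64137931 363.51724138] [524.67951997  -6.93800922]
```

View pics/w3.png

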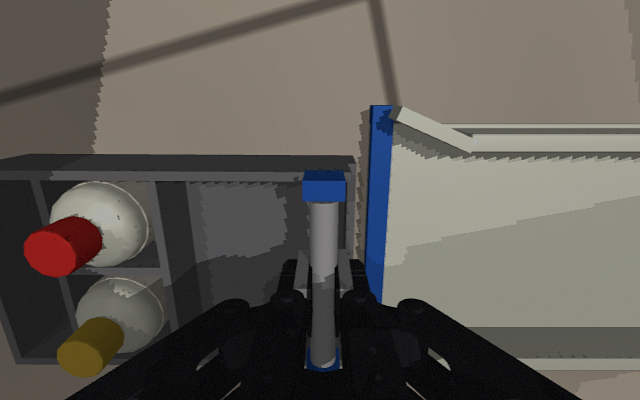

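The caddy is nearly square to the sill. Its front is at column ~356 and the sill's outer face is at about 368, a gap of roughly 9 mm.

Request:
play_rows --dp '[[0, 0.05, 0], [0, 0.1, 0], [0, 0.15, 0], [0, 0.18, 0], [0, 0.18, 0]]' --rot '[[0, 0, 0], [0, 0, 0], [0, 0, 0], [0, 0, 0], [0, 0, 0]]'

```text
clock: 5.12
eef_pos: [485.6, 4.5, 28.1]
tcp_rot: [-3.142, -0.0, 2.89]
contact_force: [-0.9, 0.9, -2.6]
opening: 0.111
grasp_force: 78.3
```

Request:
play_rows --dp '[[0, 0.012, 0], [0, 0.025, 0], [0, 0.025, 0]]' --rot '[[0, 0, 0], [0, 0, 0], [0, 0, 0]]'

```text
clock: 5.37
eef_pos: [485.9, 5.4, 28.1]
tcp_rot: [-3.142, -0.0, 2.89]
contact_force: [-0.6, 0.0, -2.0]
opening: 0.11
grasp_force: 78.3
```

Request:
play_rows --dp '[[0, 0.012, 0], [0, 0.025, 0], [0, 0.025, 0]]' --rot '[[0, 0, 0], [0, 0, 0], [0, 0, 0]]'

```text
clock: 5.62
eef_pos: [486.1, 6.1, 28.1]
tcp_rot: [-3.141, -0.0, 2.89]
contact_force: [0.0, -2.9, -2.7]
opening: 0.107
grasp_force: 78.1
```

Request:
play_rows --dp '[[0, 0.01, 0], [0, 0.02, 0], [0, 0.02, 0]]' --rot '[[0, 0, 0], [0, 0, 0], [0, 0, 0]]'

```text
clock: 5.87
eef_pos: [486.2, 6.3, 28.1]
tcp_rot: [-3.14, -0.0, 2.891]
contact_force: [-1.4, -10.8, -0.8]
opening: 0.109
grasp_force: 78.4
```

Request:
play_rows --dp '[[0, -0.005, 0], [0, -0.005, 0]]' --rot '[[0, 0, 0], [0, 0, 0]]'

```text
clock: 6.03
eef_pos: [486.2, 6.2, 28.1]
tcp_rot: [-3.141, -0.0, 2.89]
contact_force: [-1.0, -8.8, -1.5]
opening: 0.109
grasp_force: 78.2
```

Request:
play_rows --dp '[[0, -0.05, 0], [0, -0.1, 0], [0, -0.17, 0], [0, -0.17, 0]]' --rot '[[0, 0, 0], [0, 0, 0], [0, 0, 0], [0, 0, 0]]'

```text
clock: 6.37
eef_pos: [484.7, 0.1, 28.1]
tcp_rot: [3.141, 0.0, 2.89]
contact_force: [0.7, -0.5, -3.1]
opening: 0.111
grasp_force: 78.2
```

Request:
play_rows --dp '[[0, 0, -0.09], [0, 0, -0.18], [0, 0, -0.27], [0, 0, -0.36], [0, 0, -0.45]]' --rot '[[0, 0, 0], [0, 0, 0], [0, 0, 0], [0, 0, 0], [0, 0, 0]]'

```text
clock: 6.78
eef_pos: [484.6, 0.3, 46.6]
tcp_rot: [3.142, 0.0, 2.89]
contact_force: [-0.8, -0.7, -2.9]
opening: 0.109
grasp_force: 78.3
```

Run:
```python
from wm import *
s=telemetry.sense();print(s["eef_pos"],s["contact_force"])
a=optics.grab_frame("scene")["color"][140:230,225:415,::-1]; b=optics.grab_frame("wrist")["color"][:,:,::-1]
a=cv2.resize(a,(640,303),interpolation=cv2.INTER_CUBIC); b=cv2.resize(b,(464,290))
o=np.zeros((593,640,3),np.uint8); o[:303]=a; o[303:,:464]=b; cv2.imwrite("pics/s4.png",o)
```

```text
[4.84611268e+02 3.19155479e-01 4.65514009e+01] [-0.80678987 -0.70305381 -2.87821135]
```

View pics/s4.png

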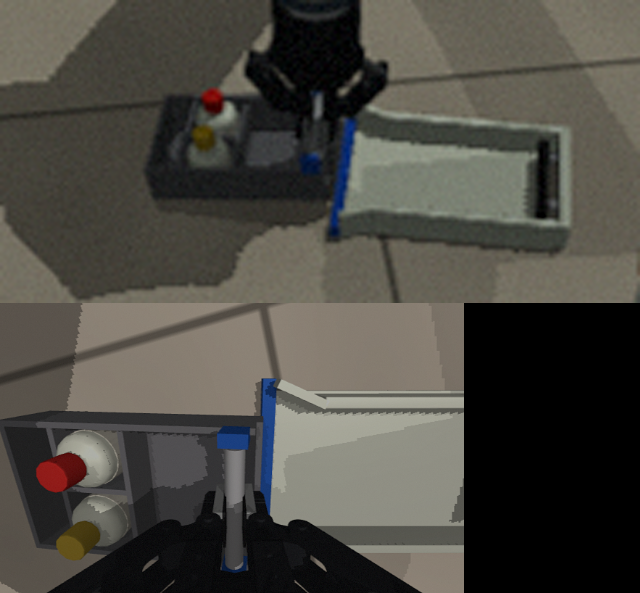

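The nose is lifted just over the sill line, with the tail still on the bench and both bottles upright. Next I'll advance 30 mm and lower.

Request:
play_rows --dp '[[0, 0.15, 0], [0, 0.3, 0], [0, 0.45, 0], [0, 0.6, 0], [0, 0.75, 0]]' --rot '[[0, 0, 0], [0, 0, 0], [0, 0, 0], [0, 0, 0], [0, 0, 0]]'

```text
clock: 7.3
eef_pos: [492.2, 30.2, 45.9]
tcp_rot: [-3.141, -0.0, 2.89]
contact_force: [-0.3, -0.6, -1.8]
opening: 0.114
grasp_force: 78.4
```

Request:
play_rows --dp '[[0, 0, 0], [0, 0, 0.04], [0, 0, 0.08], [0, 0, 0.1], [0, 0, 0.1]]' --rot '[[0, 0, 0], [0, 0, 0], [0, 0, 0], [0, 0, 0], [0, 0, 0]]'

```text
clock: 7.72
eef_pos: [492.2, 29.3, 41.9]
tcp_rot: [3.142, 0.0, 2.89]
contact_force: [0.1, 1.7, -0.8]
opening: 0.107
grasp_force: 78.7
```

Request:
play_rows --dp '[[0, 0, 0.02], [0, 0, 0.02]]' --rot '[[0, 0, 0], [0, 0, 0]]'

```text
clock: 7.88
eef_pos: [492.2, 29.2, 41.2]
tcp_rot: [3.142, 0.0, 2.89]
contact_force: [0.4, 1.9, -1.2]
opening: 0.108
grasp_force: 78.7
```

Request:
play_rows --dp '[[0, 0, 0.02], [0, 0, 0.025], [0, 0, 0.025]]' --rot '[[0, 0, 0], [0, 0, 0], [0, 0, 0]]'

```text
clock: 8.13
eef_pos: [492.3, 29.3, 40.4]
tcp_rot: [3.142, 0.0, 2.89]
contact_force: [0.7, 1.8, 2.0]
opening: 0.106
grasp_force: 79.0
```

Request:
play_rows --dp '[[0, 0, 0.01], [0, 0, 0.015], [0, 0, 0.015]]' --rot '[[0, 0, 0], [0, 0, 0], [0, 0, 0]]'

```text
clock: 8.38
eef_pos: [492.4, 29.3, 40.3]
tcp_rot: [3.142, 0.0, 2.89]
contact_force: [-1.4, 1.0, 9.8]
opening: 0.11
grasp_force: 79.8
```

Request:
play_rows --dp '[[0, 0, -0.015], [0, 0, -0.015], [0, 0, -0.015]]' --rot '[[0, 0, 0], [0, 0, 0], [0, 0, 0]]'

```text
clock: 8.63
eef_pos: [492.2, 29.3, 40.4]
tcp_rot: [3.142, 0.0, 2.89]
contact_force: [-0.0, 0.1, 4.6]
opening: 0.108
grasp_force: 79.2
```

Request:
play_rows --dp '[[0, 0, 0], [0, 0, 0], [0, 0, 0], [0, 0, 0]]' --rot '[[0, 0, 0], [0, 0, 0], [0, 0, 0], [0, 0, 0]]' --fingers 0.45

```text
clock: 8.97
eef_pos: [491.8, 29.3, 40.1]
tcp_rot: [-3.141, -0.001, 2.89]
contact_force: [0.9, -0.5, -0.4]
opening: 0.451
grasp_force: 0.0
```

Request:
play_rows --dp '[[0, 0, -0.4], [0, 0, -1.1], [0, 0, -1.9], [0, 0, -2.5], [0, 0, -2.5]]' --rot '[[0, 0, 0], [0, 0, 0], [0, 0, 0], [0, 0, 0], [0, 0, 0]]'

```text
clock: 9.38
eef_pos: [494.9, 29.5, 144.6]
tcp_rot: [3.14, 0.007, 2.89]
contact_force: [0.7, 0.7, 0.3]
opening: 0.447
grasp_force: 0.0
```

Run:
```python
from wm import *
s=telemetry.sense();print(s["eef_pos"],s["tcp_rot"],s["contact_force"],s["qpos"])
f,im,p,rot=wrist(); F=analyse(f,im,p,rot,62)
t=optics.grab_frame("top"); a=cv2.resize(t["color"][195:300,235:425,::-1],(543,300),interpolation=cv2.INTER_CUBIC)
b=cv2.resize(im[:,:,::-1],(464,290)); o=np.zeros((590,543,3),np.uint8); o[:300]=a; o[300:,:464]=b; cv2.imwrite("pics/s5.png",o)
np.savez("w5.npz",**F); cv2.imwrite("pics/w5.png",im[:,:,::-1])
```

```text
[494.87962861  29.46996262 144.62477667] [3.13956513 0.00662921 2.88982772] [0.65413039 0.68837916 0.29879013] [ 5.65087432e-02  2.58762631e-01  1.99079589e+00 -1.02631336e-04
  8.85102260e-01 -1.26246466e+00]
post [311  97  12  32 361] [316.2299169  113.17451524] [428.53693837  43.51108397]
post [309 134  25  16 382] [321.01832461 141.72513089] [447.66012665  41.85120791]
post [311 250  22  20 223] [322.26457399 262.57847534] [538.14826216  19.37253491]
```

View pics/w5.png

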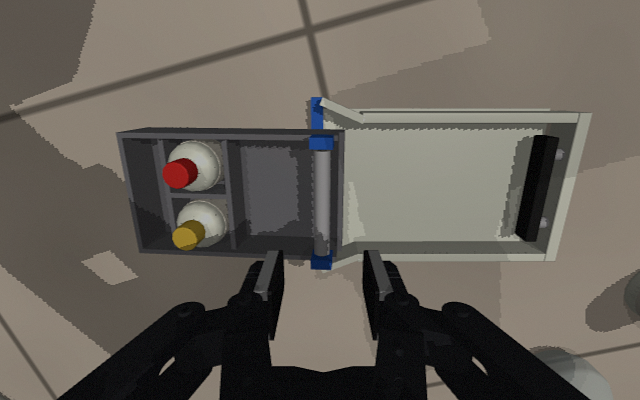

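The caddy rests on the sill, both bottles upright, roughly square to the dock (post angle 1.327 against 1.3195). Next I'll go behind the tail and turn 90° so both open fingers push squarely.

Request:
play_rows --dp '[[0, -0.9, 0], [0, -1.8, 0], [0, -2.7, 0], [0, -3.6, 0], [0, -4.53, 0]]' --rot '[[0, 0, 1.14], [0, 0, 2.28], [0, 0, 3.42], [0, 0, 4.56], [0, 0, 5.7]]' --fingers 0.6

```text
clock: 9.9
eef_pos: [445.3, -147.1, 138.9]
tcp_rot: [-3.14, -0.002, 2.288]
contact_force: [1.4, -0.5, -0.5]
opening: 0.601
grasp_force: 0.0
```

Request:
play_rows --dp '[[0, 0, 0], [0, 0, 0], [0, 0, 0], [0, 0, 0], [0, 0, 0]]' --rot '[[0, 0, 1.14], [0, 0, 2.28], [0, 0, 3.42], [0, 0, 4.56], [0, 0, 5.7]]'

```text
clock: 10.32
eef_pos: [445.8, -146.0, 138.7]
tcp_rot: [-3.139, -0.001, 1.69]
contact_force: [-0.4, 0.2, -0.7]
opening: 0.601
grasp_force: 0.0
```

Request:
play_rows --dp '[[0, 0, 0], [0, 0, 0], [0, 0, 0], [0, 0, 0], [0, 0, 0]]' --rot '[[0, 0, 1.14], [0, 0, 2.28], [0, 0, 3.42], [0, 0, 3.6], [0, 0, 3.6]]'

```text
clock: 10.73
eef_pos: [446.2, -145.9, 139.1]
tcp_rot: [-3.139, -0.0, 1.321]
contact_force: [-0.1, -0.7, 0.0]
opening: 0.598
grasp_force: 0.0
```

Request:
play_rows --dp '[[0, 0, 0.7], [0, 0, 1.4], [0, 0, 2.1], [0, 0, 2.7], [0, 0, 3.02]]' --rot '[[0, 0, 0], [0, 0, 0], [0, 0, 0], [0, 0, 0], [0, 0, 0]]'

```text
clock: 11.15
eef_pos: [445.1, -145.5, 16.6]
tcp_rot: [-3.138, -0.0, 1.323]
contact_force: [-0.4, 0.2, -0.3]
opening: 0.598
grasp_force: 0.0
```

Request:
play_rows --dp '[[0.1, 0, 0], [0.2, 0, 0], [0.25, 0, 0], [0.3, 0, 0], [0.35, 0, 0]]' --rot '[[0, 0, 0], [0, 0, 0], [0, 0, 0], [0, 0, 0], [0, 0, 0]]'

```text
clock: 11.57
eef_pos: [451.3, -132.4, 20.5]
tcp_rot: [3.14, 0.0, 1.32]
contact_force: [0.7, 0.0, 0.0]
opening: 0.604
grasp_force: 0.0
```

Request:
play_rows --dp '[[0.06, 0, 0], [0.12, 0, 0], [0.18, 0, 0], [0.24, 0, 0], [0.3, 0, 0]]' --rot '[[0, 0, 0], [0, 0, 0], [0, 0, 0], [0, 0, 0], [0, 0, 0]]'

```text
clock: 11.98
eef_pos: [454.1, -121.5, 20.2]
tcp_rot: [3.14, 0.001, 1.32]
contact_force: [-1.6, -6.7, 5.3]
opening: 0.598
grasp_force: 3.4
```

Request:
play_rows --dp '[[0.1, 0, 0], [0.2, 0, 0], [0.3, 0, 0], [0.4, 0, 0], [0.5, 0, 0]]' --rot '[[0, 0, 0], [0, 0, 0], [0, 0, 0], [0, 0, 0], [0, 0, 0]]'

```text
clock: 12.4
eef_pos: [459.0, -102.0, 20.1]
tcp_rot: [3.14, 0.001, 1.32]
contact_force: [-0.9, -6.8, 4.1]
opening: 0.598
grasp_force: 3.4
```

Request:
play_rows --dp '[[0.1, 0, 0], [0.2, 0, 0], [0.3, 0, 0], [0.4, 0, 0], [0.5, 0, 0]]' --rot '[[0, 0, 0], [0, 0, 0], [0, 0, 0], [0, 0, 0], [0, 0, 0]]'

```text
clock: 12.82
eef_pos: [463.8, -82.6, 20.0]
tcp_rot: [3.141, 0.001, 1.32]
contact_force: [-1.3, -5.6, 4.3]
opening: 0.604
grasp_force: 3.2
```

Run:
```python
from wm import *
s=telemetry.sense();print(s["eef_pos"],s["contact_force"])
a=optics.grab_frame("scene")["color"][140:230,225:415,::-1]; b=optics.grab_frame("wrist")["color"][:,:,::-1]
a=cv2.resize(a,(640,303),interpolation=cv2.INTER_CUBIC); b=cv2.resize(b,(464,290))
o=np.zeros((593,640,3),np.uint8); o[:303]=a; o[303:,:464]=b; cv2.imwrite("pics/s6.png",o)
```

```text
[463.80213903 -82.55909413  20.03618746] [-1.29204589 -5.5719375   4.29345464]
```

View pics/s6.png

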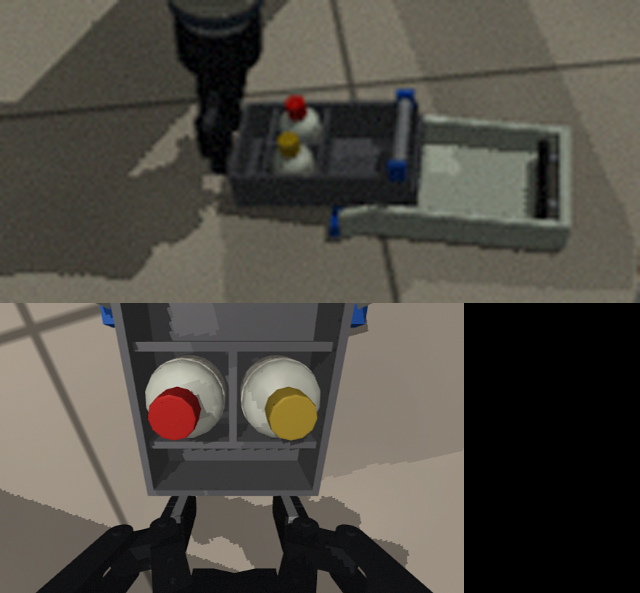

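Push is going squarely, with the nose over the sill and bottles upright. Continuing.

Request:
play_rows --dp '[[0.1, 0, 0], [0.2, 0, 0], [0.3, 0, 0], [0.4, 0, 0], [0.5, 0, 0]]' --rot '[[0, 0, 0], [0, 0, 0], [0, 0, 0], [0, 0, 0], [0, 0, 0]]'

```text
clock: 13.33
eef_pos: [468.4, -63.2, 19.7]
tcp_rot: [3.141, 0.001, 1.319]
contact_force: [-2.2, -7.3, 2.4]
opening: 0.6
grasp_force: 3.2
```

Request:
play_rows --dp '[[0.07, 0, 0], [0.14, 0, 0], [0.21, 0, 0], [0.28, 0, 0], [0.35, 0, 0]]' --rot '[[0, 0, 0], [0, 0, 0], [0, 0, 0], [0, 0, 0], [0, 0, 0]]'

```text
clock: 13.75
eef_pos: [471.7, -49.9, 19.7]
tcp_rot: [3.142, 0.001, 1.32]
contact_force: [-2.8, -9.6, 5.8]
opening: 0.596
grasp_force: 5.1
```

Request:
play_rows --dp '[[-0.1, 0, 0], [-0.2, 0, 0], [-0.2, 0, 0]]' --rot '[[0, 0, 0], [0, 0, 0], [0, 0, 0]]'

```text
clock: 14.0
eef_pos: [469.5, -57.4, 19.4]
tcp_rot: [-3.141, -0.0, 1.319]
contact_force: [0.4, 0.6, -0.5]
opening: 0.6
grasp_force: 0.0
```

Request:
play_rows --dp '[[0.1, 0, 0], [0.2, 0, 0], [0.3, 0, 0], [0.4, 0, 0], [0.5, 0, 0]]' --rot '[[0, 0, 0], [0, 0, 0], [0, 0, 0], [0, 0, 0], [0, 0, 0]]'

```text
clock: 14.42
eef_pos: [474.8, -37.2, 19.4]
tcp_rot: [-3.141, 0.0, 1.319]
contact_force: [-0.2, -2.2, -0.5]
opening: 0.6
grasp_force: 1.0
```

Request:
play_rows --dp '[[-0.1, 0, 0], [-0.2, 0, 0], [-0.2, 0, 0]]' --rot '[[0, 0, 0], [0, 0, 0], [0, 0, 0]]'

```text
clock: 14.67
eef_pos: [472.6, -45.9, 19.5]
tcp_rot: [-3.141, 0.0, 1.319]
contact_force: [-0.0, -0.3, 0.5]
opening: 0.596
grasp_force: 0.0
```

Run:
```python
from wm import *
s=telemetry.sense();print(s["eef_pos"],s["contact_force"])
a=optics.grab_frame("scene")["color"][140:230,225:415,::-1]; b=optics.grab_frame("wrist")["color"][:,:,::-1]
a=cv2.resize(a,(640,303),interpolation=cv2.INTER_CUBIC); b=cv2.resize(b,(464,290))
o=np.zeros((593,640,3),np.uint8); o[:303]=a; o[303:,:464]=b; cv2.imwrite("pics/s7.png",o)
```

```text
[472.6285749  -45.87781684  19.45975285] [-0.0321996  -0.25623458  0.54821748]
```

View pics/s7.png

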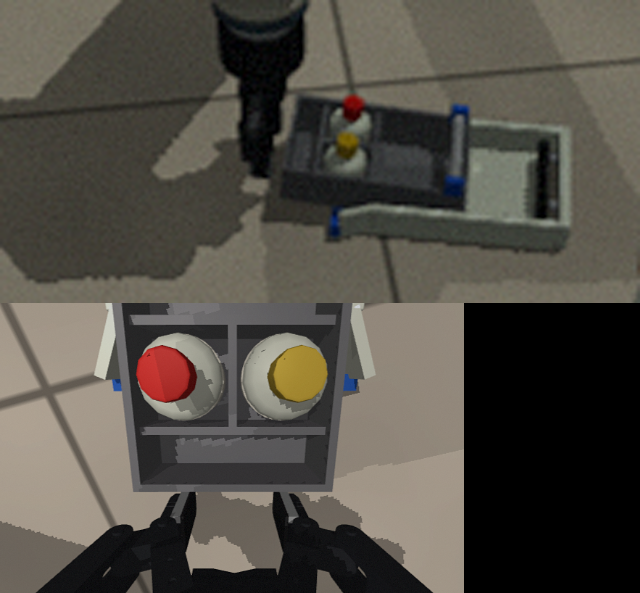

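The caddy has tipped: its nose is on the dock floor, the tail is slightly raised over the sill, and it is centred between the flares. Pushing on.

Request:
play_rows --dp '[[0.15, 0, 0], [0.3, 0, 0], [0.45, 0, 0], [0.58, 0, 0], [0.7, 0, 0]]' --rot '[[0, 0, 0], [0, 0, 0], [0, 0, 0], [0, 0, 0], [0, 0, 0]]'

```text
clock: 15.18
eef_pos: [479.9, -17.6, 19.4]
tcp_rot: [-3.141, 0.0, 1.32]
contact_force: [-0.7, -1.5, -0.7]
opening: 0.602
grasp_force: 0.8
```

Request:
play_rows --dp '[[0.12, 0, 0], [0.24, 0, 0], [0.36, 0, 0], [0.48, 0, 0], [0.6, 0, 0]]' --rot '[[0, 0, 0], [0, 0, 0], [0, 0, 0], [0, 0, 0], [0, 0, 0]]'

```text
clock: 15.6
eef_pos: [485.9, 5.4, 19.5]
tcp_rot: [-3.142, 0.0, 1.319]
contact_force: [-0.6, -0.3, -2.0]
opening: 0.599
grasp_force: 0.9
```

Run:
```python
from wm import *
s=telemetry.sense();print(s["eef_pos"],s["contact_force"],(s["eef_pos"][:2]-[492.5,31.2])@[.2486,.9686])
a=optics.grab_frame("scene")["color"][140:230,225:415,::-1]; b=optics.grab_frame("wrist")["color"][:,:,::-1]
a=cv2.resize(a,(640,303),interpolation=cv2.INTER_CUBIC); b=cv2.resize(b,(464,290))
o=np.zeros((593,640,3),np.uint8); o[:303]=a; o[303:,:464]=b; cv2.imwrite("pics/s8.png",o)
```

```text
[485.91638905   5.43890981  19.46677209] [-0.64254236 -0.28673471 -1.96833894] -26.58887763893967
```

View pics/s8.png

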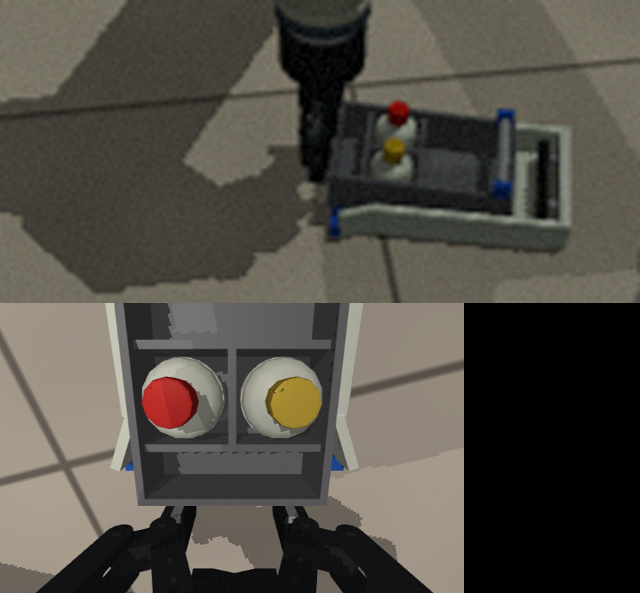

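The caddy is nearly in, with its tail about 16 mm short of the sill's inner face and the bottles upright. That was my eleventh picture, one over the limit of ten, so from here I'll work from force and numbers only.

Request:
play_rows --dp '[[0.08, 0, 0], [0.16, 0, 0], [0.24, 0, 0], [0.31, 0, 0], [0.36, 0, 0]]' --rot '[[0, 0, 0], [0, 0, 0], [0, 0, 0], [0, 0, 0], [0, 0, 0]]'

```text
clock: 16.12
eef_pos: [489.4, 19.2, 19.4]
tcp_rot: [-3.141, 0.0, 1.319]
contact_force: [-0.0, -2.3, -1.4]
opening: 0.603
grasp_force: 0.8
```

Request:
play_rows --dp '[[0.025, 0, 0], [0.05, 0, 0], [0.075, 0, 0], [0.075, 0, 0]]' --rot '[[0, 0, 0], [0, 0, 0], [0, 0, 0], [0, 0, 0]]'

```text
clock: 16.45
eef_pos: [490.2, 22.0, 19.5]
tcp_rot: [3.142, -0.0, 1.319]
contact_force: [-1.1, -0.9, -0.2]
opening: 0.601
grasp_force: 0.1
```

Request:
play_rows --dp '[[-0.1, 0, 0], [-0.2, 0, 0], [-0.2, 0, 0]]' --rot '[[0, 0, 0], [0, 0, 0], [0, 0, 0]]'

```text
clock: 16.7
eef_pos: [488.0, 13.4, 19.5]
tcp_rot: [3.142, 0.0, 1.319]
contact_force: [0.4, -0.2, 0.5]
opening: 0.599
grasp_force: 0.0
```

```bash
cat > posts.py <<'E'
from h import *
D=np.array([492.5,31.2]); ex=np.array([.2486,.9686]); ey=np.array([-.9686,.2486])
s=telemetry.sense(); d=s["eef_pos"][:2]-D; print("tcp dock",d@ex,d@ey,s["eef_pos"][2],s["contact_force"])
f=optics.grab_frame("scene"); hsv=cv2.cvtColor(f["color"],cv2.COLOR_RGB2HSV)
m=cv2.inRange(hsv,(105,100,40),(130,255,255)); b=np.zeros_like(m); b[150:215,330:400]=m[150:215,330:400]
n,l,st,c=cv2.connectedComponentsWithStats(b)
for i in range(1,n):
    if st[i,4]>4: q=ray(f,c[i],49)[:2]-D; print("blue",st[i],"dock",q@ex,q@ey)
E
python3 posts.py
```

```text
tcp dock -18.307006858426675 -0.0781479557743034 19.5389232931351 [ 0.44474407 -0.21677602  0.49559041]
blue [377 173   5   4  13] dock 156.66408273859565 53.941639940959426
blue [376 194   6   7  37] dock 156.6120433248206 -42.598677371858315
```

Request:
play_rows --dp '[[0.1, 0, 0], [0.18, 0, 0], [0.2, 0, 0], [0.2, 0, 0]]' --rot '[[0, 0, 0], [0, 0, 0], [0, 0, 0], [0, 0, 0]]'

```text
clock: 17.08
eef_pos: [490.4, 22.2, 19.5]
tcp_rot: [3.141, -0.0, 1.32]
contact_force: [1.0, 0.4, 0.6]
opening: 0.6
grasp_force: 0.0
```

Request:
play_rows --dp '[[0.02, 0, 0], [0.04, 0, 0], [0.04, 0, 0]]' --rot '[[0, 0, 0], [0, 0, 0], [0, 0, 0]]'

```text
clock: 17.33
eef_pos: [490.5, 23.3, 19.5]
tcp_rot: [-3.142, 0.0, 1.319]
contact_force: [-0.7, -1.7, 1.9]
opening: 0.597
grasp_force: 1.2
```

Request:
play_rows --dp '[[0.01, 0, 0], [0.025, 0, 0], [0.025, 0, 0]]' --rot '[[0, 0, 0], [0, 0, 0], [0, 0, 0]]'

```text
clock: 17.58
eef_pos: [490.7, 24.3, 19.5]
tcp_rot: [-3.141, 0.0, 1.319]
contact_force: [-1.9, -3.6, 3.1]
opening: 0.597
grasp_force: 1.9
```

Request:
play_rows --dp '[[0.01, 0, 0], [0.025, 0, 0], [0.025, 0, 0]]' --rot '[[0, 0, 0], [0, 0, 0], [0, 0, 0]]'

```text
clock: 17.83
eef_pos: [491.0, 25.3, 19.5]
tcp_rot: [-3.141, 0.0, 1.319]
contact_force: [-0.9, -3.8, 2.3]
opening: 0.601
grasp_force: 2.0
```

Request:
play_rows --dp '[[0.01, 0, 0], [0.025, 0, 0], [0.025, 0, 0]]' --rot '[[0, 0, 0], [0, 0, 0], [0, 0, 0]]'

```text
clock: 18.08
eef_pos: [491.2, 26.1, 19.5]
tcp_rot: [-3.141, 0.0, 1.319]
contact_force: [-1.5, -6.3, 3.0]
opening: 0.595
grasp_force: 3.2
```

Request:
play_rows --dp '[[0.012, 0, 0], [0.012, 0, 0], [0.012, 0, 0]]' --rot '[[0, 0, 0], [0, 0, 0], [0, 0, 0]]'

```text
clock: 18.33
eef_pos: [491.2, 26.3, 19.5]
tcp_rot: [-3.141, 0.001, 1.319]
contact_force: [-2.4, -8.8, 3.4]
opening: 0.605
grasp_force: 4.3
```

Request:
play_rows --dp '[[0.004, 0, 0], [0.004, 0, 0], [0.004, 0, 0], [0.004, 0, 0], [0.004, 0, 0]]' --rot '[[0, 0, 0], [0, 0, 0], [0, 0, 0], [0, 0, 0], [0, 0, 0]]'

```text
clock: 18.75
eef_pos: [491.2, 26.3, 19.5]
tcp_rot: [-3.141, 0.001, 1.319]
contact_force: [-1.2, -10.3, 3.2]
opening: 0.598
grasp_force: 4.9
```

Request:
play_rows --dp '[[0, 0, 0], [0, 0, 0], [0, 0, 0]]' --rot '[[0, 0, 0], [0, 0, 0], [0, 0, 0]]'

```text
clock: 19.0
eef_pos: [491.2, 26.3, 19.5]
tcp_rot: [-3.141, 0.001, 1.319]
contact_force: [-1.6, -9.9, 3.8]
opening: 0.601
grasp_force: 4.9
```

```bash
python3 posts.py
```

```text
tcp dock -5.057113448837279 0.020410607226663297 19.500318307034306 [-1.58812178 -9.85978513  3.79529951]
blue [379 173   5   4  16] dock 161.61003440875047 54.68162805247889
blue [377 194   7   6  32] dock 161.52903202397638 -41.22642979410063
```

Request:
play_rows --dp '[[-0.02, 0, 0], [-0.2, 0, 0], [-0.5, 0, 0], [-0.8, 0, 0], [-1.0, 0, 0]]' --rot '[[0, 0, 0], [0, 0, 0], [0, 0, 0], [0, 0, 0], [0, 0, 0]]'

```text
clock: 19.47
eef_pos: [480.8, -13.2, 19.4]
tcp_rot: [-3.141, 0.0, 1.319]
contact_force: [0.3, -0.5, 0.4]
opening: 0.598
grasp_force: 0.0
```

Request:
play_rows --dp '[[0, 0, 0], [-0.2, 0, -0.5], [-0.5, 0, -1.2], [-0.5, 0, -2], [-0.5, 0, -2]]' --rot '[[0, 0, 0], [0, 0, 0], [0, 0, 0], [0, 0, 0], [0, 0, 0]]'

```text
clock: 19.88
eef_pos: [479.5, -32.0, 104.1]
tcp_rot: [3.135, -0.001, 1.318]
contact_force: [1.1, -0.0, 0.4]
opening: 0.594
grasp_force: 0.0
```

```bash
cat >> posts.py <<'E'
from wm import *
f,im,p,rot=wrist()
T=np.eye(4); T[:3,:3]=Ro.from_euler("xyz",rot).as_matrix(); T[:3,3]=p
C=np.linalg.inv(T@np.array(f["mount"])); F={"mtx":f["mtx"],"R":C[:3,:3],"t":C[:3,3]}; t=optics.grab_frame("top")
def caps(im):
    h=cv2.cvtColor(im,cv2.COLOR_RGB2HSV); out=[]
    for a,b in (((0,180,80),(4,255,255)),((20,160,80),(30,255,255))):
        n,l,s,c=cv2.connectedComponentsWithStats(cv2.inRange(h,a,b)); i=1+s[1:,4].argmax(); out.append((c[i],s[i,4]))
    return out
for (F_,im_,nm) in ((F,im,"wrist"),(t,t["color"],"top")):
    for c,a in caps(im_): q=ray(F_,c,66)[:2]-D; print(nm,"cap",a,q@ex,q@ey)
E
python3 posts.py
```

```text
tcp dock -64.48566713954204 -3.113558526930285 104.07856422798531 [ 1.10513163 -0.0092258   0.43047329]
blue [379 173   5   3  13] dock 161.02069545893508 55.17447198653206
blue [377 194   7   6  33] dock 160.80237320890487 -42.00931104542222
wrist cap 519 57.1109544753181 25.413946133561414
wrist cap 532 57.06401951810872 -22.856246913125826
top cap 18 61.10564122989752 24.825350559658514
top cap 25 61.10070506543556 -23.477801502532333
```

```bash
python3 -c "
from rig import r; print(r.sign_off())"
```

```text
the job is handed in; nothing more can be done
None
```

The job is handed in, and the rig returned no verdict. By my measurements the caddy lies in the dock with its leading face at the buffer, and I pressed it there at about 10 N (about 4 N to slide it) for about 0.7 s before letting go. The bottles are in their pockets, and I inferred the tail's drop from contact forces. I viewed 11 pictures, one over the limit of 10.

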